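Close the film tank with its double lid and take off the pouring cap

ROBOT

A 6-joint arm with a two-finger parallel gripper is mounted at the origin on the work surface. World frame = base frame: x ahead of the robot, y to its left, z up, the work surface at z = 0. Lengths are in mm, angles in rad, forces in N, time in s.
With the tool pointing down it reaches from about 250 to 800 mm from the base axis. Payload 8.5 kg.
Tool frame: the origin (TCP) lies midway between the tips of the shut fingers; the grasp point (between the pads) lies 19 mm behind it (hold_point_z is the z of the grasp point in the tool frame, in mm); z points along the fingers, y is the direction in which the jaws open and shut (so a half turn about z gives the same grasp; the last joint's range is limited). The gripper opens to 85 mm and grips with 20 to 120 N. Pads are 22 mm wide; open, the fingers measure 114 mm over their backs; the gripper's body (76 mm by 85 mm) begins 54 mm behind the grasp point. The pads swing forward as they close: fully open they stand 13 mm farther back than shut.
Start: joints at [1.107, 0.238, -0.013, 1.319, 0, 1.571], TCP at [234.837, 469.5, 231.276] pointing down, gripper open.
Joint ranges: [-2.66, 2.66], [-1.03, 1.9], [-1.14, 1.46], [-1.82, 2.27], [-1.45, 1.34], [-3.14, 3.14]. Speed limits (rad/s): [2.22, 2.22, 2.79, 3.14, 3.14, 3.14].

INTERFACE

Orientations are given as a rotation vector (axis times angle).
In Python, from workcell import read_state, snapshot, finish_job, hold_point_z gives the robot as it stands.
- The arm moves only by the shell command python3 -m crank 'ROWS' [FORCE]. ROWS is a JSON object of lists of equal length, an entry for each row: "hand": the opening, from 0 (shut) to 1 (fully open); "dp": the shift along the tool's x, y, z in m, a list of three; "twist": the turn about the tool's z in degrees. In form: {"hand": [hand, ...], "dp": [[x, y, z], ...], "twist": [twist, ...]}. A call has 1 to 5 rows; each row shifts and turns the commanded pose from where the row before left it, along the tool's axes as they then stand; what a row does not reach is not made up. A row lasts 1/8 s, in which the tool goes at most 62.5 mm and 10.7 degrees, less where a joint would pass 70% of its speed; a pose out of reach is approached as far as the arm can. A call with a gripper value outside its range is refused whole. The fingers move at their own pace and stop on an object; FORCE is the grip in N (left out, the last holds). Time passes only in rows, so rows that do not move let the fingers close. It gives the time, the measured TCP pose, the force and the opening at its end, in the units of the state.
- read_state(): the state, without advancing time (a new reading comes with each control period).
- snapshot(name): name is "side" or "top"; returns a dict with "color" (400x640x3 uint8, blue, green, red), "camera_matrix" (3x3 intrinsics, pixels), "origin" and "rotation" of the camera in the world. Camera axes: x right, y up, looking along -z (the intrinsics and any distortion apply to the point x, -y, -z); pixel columns grow to the right and rows downward; lengths in mm; the calibration is good to about 2 mm. A picture is of the moment at which its call begins. There is no depth.
- finish_job(): hands the job in, once; it reports no verdict.
The state is a dict: "time": time; "joint_pos": joint angles; "joint_velocities": joint speeds; "tau": joint torques, N m; "tool_pos": TCP position; "tcp_rot": TCP orientation; "force": force on the tool from outside, world axes, zero at the start; "wrist_torque": the same for the moment, N m; "gripper_width": finger opening in mm.
Only numpy, scipy, OpenCV 4.12 (cv2) and the standard library are available. Lean on these libraries where they do the work, as an engineer would, in place of code of your own. Each camera call takes 0.05 s, during which the arm holds its last target. There are 200 camera calls.

TASK

Get the film tank ready for pouring: pull the yellow latch knob all the way out, take the double lid (red inner lid with the white cap lying on it) by the red rim so both travel together, lower it gently into the tank mouth until it is fully seated, and push the latch knob fully home to lock the red lid. Then lift the white cap alone by its black handle, leaving the red lid seated and latched, and finish while still holding the cap in the gripper, level, a good 10 cm above the lid it came off and over the tank. Do not let the cap come off the red lid before the red lid is seated, and leave everything else on the table where it is.

Things in the scene. Friction and masses are not known exactly. Their poses are not given: they have to be found in the camera images.
- tank: Grey open film tank, 52 (x) by 130 (y) by 90 mm high, walls 4 mm, mouth 44 x 122 mm, fixed on a 6 mm base plate. Origin: its centre at table height; x across, y along, z up. A blue bracket (34 mm wide, y -166 to -82 mm, 109.5 mm high) beyond its -y end carries the latch. The seated red lid's origin lies at tank (0, 0, 76 mm).
- inner_lid: Loose red lid, 140 g. Origin: centre of its plug's underside; y along it, z up. Plug: 33 x 113 mm at z 0-7, 39 x 119 mm at z 7-14. Rim plate 60 (x) x 138 (y) mm at z 14-26: grip it across the 60 mm at mid-length; seated, it lies on the tank walls and overhangs them 4 mm. A 6 mm high curb on top locates the cap. Starts on the table on its plug, cap on top. Fits either way round.
- cap: White pouring cap, loose, 70 g: inverted tray 50 (x) x 90 (y) x 12 mm over the red lid's curb with 2 mm play, not fastened (lifting it leaves the red lid behind). Origin: centre of its underside, 26 mm above the red lid's origin when nested. On top a black bar handle 14 (x) x 44 (y) mm, 12 to 30 mm above the origin.
- latch (a joint): Latch slide, m: 0 = fully home (5 mm steel tongue reaches 12 mm over the end of the red lid's rim, 2.5 mm above a seated rim; it blocks a lid coming down), 0.030 = fully out at its stop (18 mm clear of the lid). Pulls out along the tank's -y. It slides stiffly (about 4 N) and stays wherever it is left, with a stop at each end.
- latch_knob (a point): Middle of the yellow upright latch knob, a cylinder 18 mm in diameter, 28 mm tall (14 mm above and below this point), on a bar level with the bracket's top, 109.5 mm above the table. At tank x 0, y -105 mm when home, y -135 mm when out.
- bottle: Amber bottle, 68 mm in diameter, 180 mm tall, origin at its underside; leave alone.
- beaker: Clear measuring cup, 80 mm in diameter, 100 mm tall, origin at its underside; leave alone.
- canister: Black film canister, 32 mm in diameter, 52 mm tall, origin at its underside; leave alone.
- loupe: Black loupe, 42 mm in diameter, 40 mm tall, origin at its underside; leave alone.
- reel: White film reel, 88 mm in diameter, 40 mm tall, origin at its underside; leave alone.
- timer: Black darkroom timer 40 x 90 x 80 mm tall, origin at its underside; leave alone.
- brush: Dusting brush lying on the table, about 200 mm long, handle along its -x; leave alone.
Things that resemble listed ones, but are neither listed nor needed, are in the scene too. There is more than one size of the inner_lid; the one meant has the size given above.

How it is judged (in metres and radians):
On the way, in this order (a step that is already met when the one before it is completed fails the run):
1. the latch knob is pulled fully out (value of joint latch above 0.026 m), for 0.2 s.
2. the double lid is seated in the tank mouth, cap still nested on it (z of inner_lid in the frame of tank between 0.073 and 0.0785 m and horizontal distance between inner_lid and tank below 0.007 m and angle between inner_lid's own z axis and vertical below 0.05 rad and z of cap in the frame of inner_lid between 0.023 and 0.029 m), for 0.2 s.
3. the latch knob is pushed fully home over the seated lid, cap still nested (all of step 2 and value of joint latch below 0.004 m), for 0.2 s.
4. the cap alone is lifted off, the red lid staying seated (z of cap in the frame of inner_lid above 0.045 m and z of inner_lid in the frame of tank between 0.073 and 0.0785 m and horizontal distance between inner_lid and tank below 0.007 m and angle between inner_lid's own z axis and vertical below 0.05 rad), for 0.1 s.
At the end, for the whole second after the job is handed in: Red lid seated (2.5 mm in height, 7 mm sideways), latch home (under 4 mm), cap held still by the fingers alone, level within 0.3 rad, 60 mm or more above its place on the red lid, within 150 mm of the tank centre sideways; robot, cap and red lid do not touch but for the grip on the cap (z of inner_lid in the frame of tank between 0.073 and 0.0785 m and horizontal distance between inner_lid and tank below 0.007 m and angle between inner_lid's own z axis and vertical below 0.05 rad and value of joint latch below 0.004 m and z of cap in the frame of tank above 0.162 m and horizontal distance between cap and tank below 0.15 m and angle between cap's own z axis and vertical below 0.3 rad and linear speed of cap below 0.03 m/s and contact force between the fingers and cap above 0.5 N and contact force between cap and inner_lid below 0.05 N and contact force between cap and tank below 0.05 N and contact force between each of the arm, the fingers and inner_lid below 0.1 N); the arm keeps its last pose, push and grip.
It fails at once if the cap comes off the red lid while that is not seated in the tank (z of cap in the frame of inner_lid above 0.038 m and (z of inner_lid in the frame of tank above 0.08 m or horizontal distance between inner_lid and tank above 0.01 m)).
It fails at once if the double lid is dropped into the tank (horizontal distance between inner_lid and tank below 0.03 m and z of inner_lid in the frame of tank below 0.11 m and linear speed of inner_lid above 0.4 m/s).
It fails at once if a bystander is moved more than 30 mm (distance of any of bottle, beaker, canister, loupe, reel, timer, brush from where it was at the start of the episode above 0.03 m).
It also fails if it takes over 72 s, if anything falls off the work surface, if the arm or the gripper's body presses on something with over 40 N, if the wrist force passes 120 N, or if a joint passes its speed limit or range.

## Working session

There is one attempt and no reset: what is moved stays moved. The work goes in short steps, Python scripts to look and compute and a shell command to move; the robot and the scene stay as the last step left them, time stands still between calls to the robot, and variables do not carry over. Pictures are saved under pics/ and viewed, about 8 in all and at most 12, crops included, and the job is handed in when it is done.

```bash
ls; mkdir -p pics
cat > h.py <<'E'
import numpy as np, cv2, json
from workcell import read_state, snapshot, finish_job, hold_point_z
def snap(n,fn):
    s=snapshot(n); cv2.imwrite('pics/%s.png'%fn,s['color'])
    np.savez('pics/%s.npz'%fn,**{k:np.array(v) for k,v in s.items()}); return s
def ray(s,u,v):
    K=np.array(s['camera_matrix']); p=np.linalg.solve(K,[u,v,1]); d=np.array(s['rotation'])@np.array([p[0],-p[1],-p[2]])
    return np.array(s['origin']),d
def pix(s,u,v,z):
    o,d=ray(s,u,v); return o+d*(z-o[2])/d[2]
def proj(s,P):
    q=np.array(s['rotation']).T@(np.array(P)-np.array(s['origin'])); q=np.array(s['camera_matrix'])@np.array([q[0],-q[1],-q[2]]); return q[:2]/q[2]
def load(fn): return dict(np.load('pics/%s.npz'%fn))
E
python3 - <<'E'
from h import *
st=read_state(); print(st, hold_point_z if not callable(hold_point_z) else hold_point_z())
for n in('top','side'):
    s=snap(n,n+'0'); print({k:v for k,v in s.items() if k!='color'})
E
```

```text
pics
{'time': 0.0, 'joint_pos': array([ 1.10698185e+00,  2.38781651e-01, -1.42472835e-02,  1.31918579e+00,
        2.54698513e-05,  1.57081228e+00]), 'joint_velocities': array([2.61468989e-05, 9.65716401e-04, 3.67450749e-04, 1.52605138e-03,
       2.04263015e-03, 1.48295964e-04]), 'tau': array([ 4.45148209e-03, -5.38763738e+01,  3.46440554e+01,  1.80111820e-02,
        4.87564121e-04,  2.53229979e-05]), 'tool_pos': array([234.67689476, 469.17551799, 230.67987363]), 'tcp_rot': array([-7.21988819e-01, -3.05714377e+00,  2.15894503e-03]), 'force': array([ 0.04748422,  0.42509674, -0.30244516]), 'wrist_torque': array([ 0.05264008,  0.02736881, -0.06190563]), 'gripper_width': 85.62853890178953} -18.700000000000003
{'camera_matrix': array([[382.947822  ,   0.        , 328.50387216],
       [  0.        , 382.947822  , 192.92395989],
       [  0.        ,   0.        ,   1.        ]]), 'origin': array([ 458.24765619,   53.51269915, 1128.19728797]), 'rotation': array([ 0.0789292 , -0.10647338, -1.58145867])}
{'camera_matrix': array([[365.03901761,   0.        , 320.98459719],
       [  0.        , 365.03901761, 197.72402012],
       [  0.        ,   0.        ,   1.        ]]), 'origin': array([ 348.90648735, -731.87989277,  589.24299171]), 'rotation': array([ 1.03528565, -0.11615663, -0.24779772])}
```

View pics/top0.png

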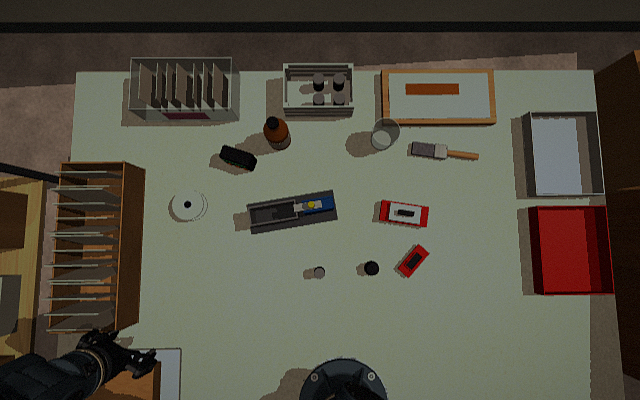

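View pics/side0.png

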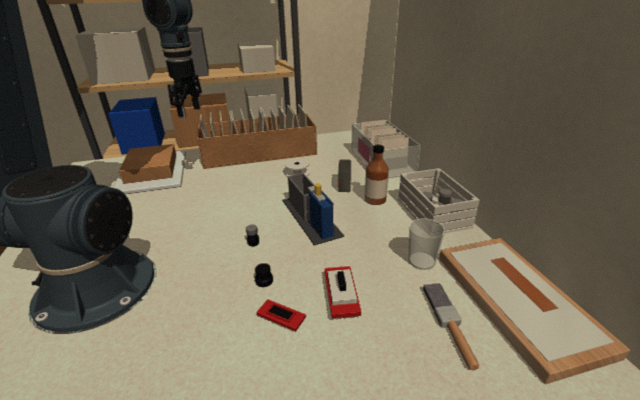

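The top view shows the tank around (292,212), with its latch and yellow knob at (311,205). There are two candidate double lids: (404,213), a red lid with a white cap and black bar, and (413,261), a smaller red one with a black bar and no white cap. The first fits; I'll confirm it in a crop.

```bash
sed -i "s/np.array(s\['rotation'\])/Rm(s)/g" h.py
cat >> h.py <<'E'
def Rm(s): return cv2.Rodrigues(np.array(s['rotation'],float))[0]
def crop(src,x0,x1,y0,y1,k,fn):
    im=cv2.imread('pics/%s.png'%src)[y0:y1,x0:x1]; cv2.imwrite('pics/%s.png'%fn,cv2.resize(im,None,fx=k,fy=k,interpolation=cv2.INTER_CUBIC))
E
python3 - <<'E'
from h import *
crop('top0',240,440,180,285,4,'c1')
crop('side0',225,385,165,335,3.5,'c2')
E
```

```text
(no output)
```

View pics/c1.png

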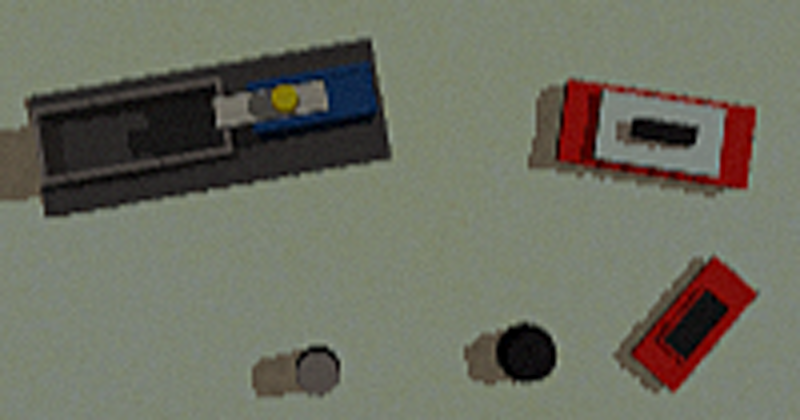

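View pics/c2.png

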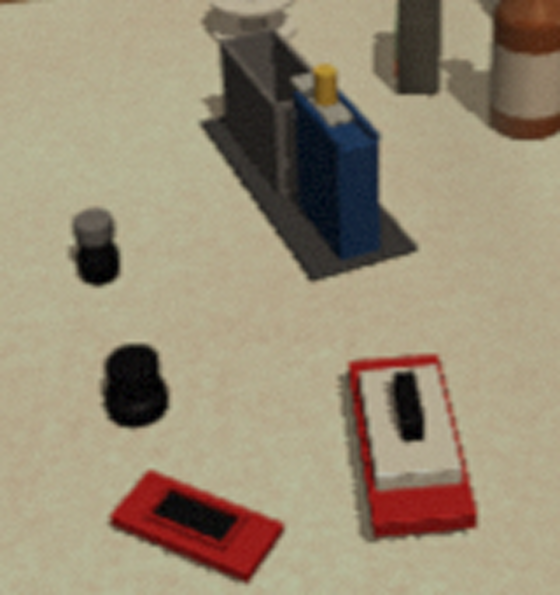

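The crops confirm it. The lid at (404,213) is about 138 mm long with a white cap. The one at (413,261) is smaller and carries only a black bar, so it is the decoy. Next I'll fit the poses.

```bash
cat > fit.py <<'E'
from h import *
from scipy.optimize import least_squares
T=load('top0');S=load('side0')
t=lambda u,v:(T,240+(u+.5)/4-.5,180+(v+.5)/4-.5)
s=lambda u,v:(S,225+(u+.5)/3.5-.5,165+(v+.5)/3.5-.5)
def fit(obs,x0,name):
    def W(p,L): c,q=np.cos(p[2]),np.sin(p[2]); return [p[0]+c*L[0]-q*L[1],p[1]+q*L[0]+c*L[1],L[2]]
    f=lambda p:np.concatenate([proj(o[0],W(p,L))-o[1:] for o,L in obs])
    r=least_squares(f,x0,loss='soft_l1',x_scale=[1,1,.01]); print(name,r.x.round(3),np.degrees(r.x[2])); print(f(r.x).reshape(-1,2).round(1).tolist())
    return r.x
lid=[(t(570,80),(30,69,26)),(t(755,107),(30,-69,26)),(t(747,188),(-30,-69,26)),(t(560,163),(-30,69,26))]
ls=[(s(350,362),(-30,69,26)),(s(437,356),(30,69,26)),(s(475,518),(30,-69,26)),(s(375,527),(-30,-69,26))]
tk=[(t(38,115),(26,65,90)),(t(218,80),(26,-65,90)),(t(232,153),(-26,-65,90)),(t(45,185),(-26,65,90)),(t(286,95),(0,-105,123.5))]
ts=[(s(325,69),(0,-105,123.5)),(s(222,45),(-26,65,90)),(s(272,33),(26,65,90)),(s(345,140),(-17,-166,109.5)),(s(378,137),(17,-166,109.5))]
if __name__=='__main__':
    for n,a in(('lid top',lid),('lid side',ls),('lid both',lid+ls)): fit(a,[400,-150,-.1],n)
    for n,a in(('tank top',tk),('tank side',ts),('tank both',tk+ts)): fit(a,[420,150,.1],n)
E
python3 fit.py
```

```text
lid top [ 5.27012e+02 -1.84492e+02 -1.50000e-01] -8.61755554252454
[[-0.4, 0.1], [0.5, -0.1], [0.3, 0.2], [-0.4, -0.1]]
lid side [ 5.26693e+02 -1.86791e+02 -1.69000e-01] -9.69799068805516
[[-0.6, 0.1], [0.5, -0.2], [0.8, -0.1], [-0.8, -0.0]]
lid both [ 5.26896e+02 -1.85739e+02 -1.61000e-01] -9.201280867720541
[[0.2, -0.1], [1.0, 0.2], [0.6, 0.4], [-0.0, -0.4], [-0.8, -0.1], [0.2, -0.5], [1.0, -0.6], [-0.5, -0.4]]
tank top [5.28858e+02 1.85512e+02 1.79000e-01] 10.263172485349452
[[-1.5, -0.5], [0.8, -0.8], [0.8, -0.3], [-0.0, 0.9], [-0.4, 0.9]]
tank side [5.28582e+02 1.84241e+02 1.75000e-01] 10.05460068302741
[[0.3, 4.7], [-1.3, -1.3], [0.4, -1.4], [-1.3, 1.4], [1.5, -0.9]]
tank both [5.28844e+02 1.85420e+02 1.77000e-01] 10.13499399173811
[[-1.5, -0.6], [0.8, -0.8], [0.8, -0.2], [-0.0, 0.9], [-0.3, 1.0], [0.4, 4.5], [-1.3, -1.5], [0.4, -1.6], [-1.2, 1.2], [1.5, -1.2]]
```

Run:
```python
from fit import *
def tri(a,b):
    o1,d1=ray(*a);o2,d2=ray(*b)
    A=np.stack([d1,-d2],1); x=np.linalg.lstsq(A,o2-o1,rcond=None)[0]; return (o1+d1*x[0]).round(1),(o2+d2*x[1]).round(1)
print('knob top',tri(t(285,95),s(325,68)))
for zt in (123.5,140,):
  k=[(t(286,95),(0,-105,zt))]; ks=[(s(325,69),(0,-105,zt))]
  p=fit(tk[:4]+k+ts[1:]+ks,[528,185,.177],zt)
base=[(t(27,98),(None))]
for u,v in((27,98),(372,40),(390,157),(45,215)): print('base',pix(*t(u,v),6).round(1))
for u,v in((203,123),(313,278),(415,248)): print('base side',pix(*s(u,v),6).round(1))
# overlay
def ov(src,fn,p,x0,x1,y0,y1,k):
    C=load(src);im=cv2.imread('pics/%s.png'%src)[y0:y1,x0:x1];im=cv2.resize(im,None,fx=k,fy=k,interpolation=cv2.INTER_CUBIC);im=cv2.convertScaleAbs(im,alpha=1.6)
    def poly(q,L,col):
        c,n=np.cos(q[2]),np.sin(q[2]);P=[((proj(C,[q[0]+c*a-n*b,q[1]+n*a+c*b,z])-[x0,y0]+.5)*k-.5) for a,b,z in L]
        cv2.polylines(im,[np.int32(P)],True,col,1)
    R=lambda x,y1,y2,z:[(x,y1,z),(x,y2,z),(-x,y2,z),(-x,y1,z)]
    poly(p,R(26,65,-65,90),(0,255,0));poly(p,R(22,61,-61,90),(0,255,0));poly(p,R(17,-82,-166,109.5),(0,255,255))
    for z in(109.5,123.5,137.5): poly(p,[(9*np.cos(a),-105+9*np.sin(a),z) for a in np.arange(0,6.28,.4)],(255,0,255))
    l=[526.9,-185.7,-.160];poly(l,R(30,69,-69,26),(255,255,0));poly(l,R(30,69,-69,14),(255,255,0));poly(l,R(25,45,-45,38),(255,0,0));poly(l,R(7,22,-22,56),(0,255,0))
    return im
p=[528.8,185.4,.177]
a=ov('top0','a',p,240,440,180,240,4);b=ov('side0','b',p,260,370,165,255,3.6);c=ov('side0','c',p,260,370,255,330,3.6)
o=np.zeros((240+324,800,3),np.uint8);o[:240]=a;o[240:,:396]=b;o[240:240+270,400:796]=c
cv2.imwrite('pics/ov.png',o)
```

```text
knob top (array([548.6,  81.5, 138. ]), array([546.6,  81.8, 137.9]))
123.5 [5.28844e+02 1.85420e+02 1.77000e-01] 10.13499659884909
[[-1.5, -0.6], [0.8, -0.8], [0.8, -0.2], [-0.0, 0.9], [-0.3, 1.0], [-1.3, -1.5], [0.4, -1.6], [-1.2, 1.2], [1.5, -1.2], [0.4, 4.5]]
140 [5.28700e+02 1.84554e+02 1.73000e-01] 9.93631949461274
[[-1.1, -0.6], [1.2, -0.6], [1.1, -0.1], [0.3, 0.8], [-0.1, 0.6], [-1.2, -1.4], [0.5, -1.5], [-1.4, 1.4], [1.4, -1.0], [0.1, -0.9]]
base [560.8 274.1   6. ]
base [600.7  20.6   6. ]
base [514.2   8.7   6. ]
base [475.3 260.1   6. ]
base side [474.  251.5   6. ]
base side [514.1   5.1   6. ]
base side [597.9  19.    6. ]
```

View pics/ov.png

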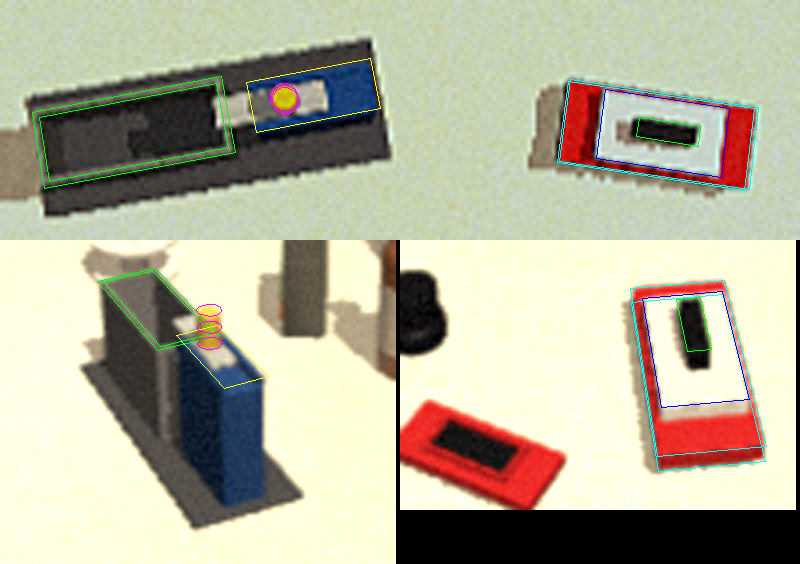

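The overlay shows the lid fit is good and that the knob spans z 109–138. The long base edges give a tank yaw of about 9.2°. I'm using tank (529.5, 185, +9.2°), knob (546.5, 81.4) and lid (526.9, -185.7, -9.2°). First I'll turn the tool so its y axis lies along tank x.

```bash
cat >> h.py <<'E'
def plan(x,y,z,yaw):
    "delta in tool axes (mm) to target TCP, twist deg still needed to bring tool y to yaw deg"
    st=read_state();R=cv2.Rodrigues(np.array(st['tcp_rot'],float))[0]
    cur=np.degrees(np.arctan2(R[1,1],R[0,1]))
    tw=-((yaw-cur+90)%180-90)
    print('t',round(st['time'],2),'tcp',np.round(st['tool_pos'],1),'yaw',cur.round(2),'tilt',np.degrees(np.arccos(-R[2,2])).round(2),'w',round(st['gripper_width'],1),'F',np.round(st['force'],1))
    print('dp mm',(R.T@(np.array([x,y,z])-st['tool_pos'])).round(1),'twist',tw.round(2))
E
python3 -m crank '{"hand":[0.5,0.5,0.5,0.5,0.5],"dp":[[0,0,0],[0,0,0],[0,0,0],[0,0,0],[0,0,0]],"twist":[10,10,10,10,10]}' 40
python3 -m crank '{"hand":[0.5,0.5],"dp":[[0,0,0],[0,0,0]],"twist":[4.2,0]}'
python3 -c "from h import *;plan(546.5,81.4,200,9.2)"
```

```text
time: 0.72
tool_pos: [234.8, 469.3, 230.9]
tcp_rot: [1.954, 2.46, -0.001]
force: [0.6, -0.5, 0.2]
gripper_width: 42.7
time: 0.98
tool_pos: [234.8, 469.3, 231.0]
tcp_rot: [2.035, 2.393, -0.001]
force: [0.4, -0.4, 0.1]
gripper_width: 42.6
t 0.97 tcp [234.8 469.3 231. ] yaw 9.26 tilt 0.04 w 42.6 F [ 0.4 -0.4  0.1]
dp mm [-433.   245.2   31.1] twist 0.06
```

```bash
python3 -m crank '{"hand":[0.5,0.5,0.5,0.5,0.5],"dp":[[-0.0433,0.0245,0],[-0.0433,0.0245,0],[-0.0433,0.0245,0],[-0.0433,0.0245,0],[-0.0433,0.0245,0]],"twist":[0,0,0,0,0]}' >/dev/null
python3 -m crank '{"hand":[0.5,0.5,0.5,0.5,0.5],"dp":[[-0.0433,0.0245,0],[-0.0433,0.0245,0],[-0.0433,0.0245,0],[-0.0433,0.0245,0],[-0.0433,0.0245,0]],"twist":[0,0,0,0,0]}'
python3 -m crank '{"hand":[0.5,0.5,0.5],"dp":[[0,0,0.0155],[0,0,0.0155],[0,0,0]],"twist":[0,0,0]}'
python3 -c "
from h import *;plan(546.5,81.4,113,9.2)
snap('top','t1');snap('side','s1')
a=cv2.resize(cv2.imread('pics/t1.png')[160:260,240:440],None,fx=4,fy=4,interpolation=2)
cv2.imwrite('pics/t1c.png',a)"
```

```text
time: 2.22
tool_pos: [546.9, 79.9, 231.2]
tcp_rot: [-2.033, -2.395, 0.0]
force: [0.3, 1.5, 0.2]
gripper_width: 42.6
time: 2.6
tool_pos: [544.9, 81.6, 198.9]
tcp_rot: [-2.033, -2.393, 0.003]
force: [-0.3, 1.2, -0.2]
gripper_width: 42.6
t 2.6 tcp [544.9  81.6 198.9] yaw 9.3 tilt 0.16 w 42.6 F [-0.3  1.2 -0.2]
dp mm [-0.4  1.7 85.9] twist 0.1
```

```bash
python3 -m crank '{"hand":[0.5,0.5,0.5,0.5,0.5],"dp":[[0,0.0015,0.025],[0,0,0.025],[0,0,0.020],[0,0,0.015],[0,0,0]],"twist":[0,0,0,0,0]}'
python3 -m crank '{"hand":[0.1,0.1,0.1,0.1,0.1],"dp":[[0,0,0],[0,0,0],[0,0,0],[0,0,0],[0,0,0]],"twist":[0,0,0,0,0]}' 40
python3 -c "from h import *;plan(546.5,81.4,113,9.2)"
```

```text
time: 3.32
tool_pos: [547.1, 81.8, 114.9]
tcp_rot: [-2.034, -2.393, 0.001]
force: [0.2, -0.5, 0.2]
gripper_width: 42.6
time: 3.95
tool_pos: [548.0, 81.8, 116.3]
tcp_rot: [2.035, 2.392, 0.002]
force: [-1.7, -0.4, 6.3]
gripper_width: 16.2
t 3.95 tcp [548.   81.8 116.3] yaw 9.23 tilt 0.09 w 16.2 F [-1.7 -0.4  6.3]
dp mm [-0.1 -1.6  3.3] twist 0.03
```

```bash
python3 -m crank '{"hand":[0.1,0.1,0.1,0.1,0.1],"dp":[[0,0.0015,-0.0015],[-0.006,0,0],[-0.007,0,0],[-0.007,0,0],[-0.006,0,0]],"twist":[0,0,0,0,0]}'
python3 -m crank '{"hand":[0.1,0.1,0.1,0.1],"dp":[[-0.004,0,0],[-0.002,0,0],[0,0,0],[0,0,0]],"twist":[0,0,0,0]}'
python3 -c "from h import *;plan(546.5,81.4,113,9.2)"
```

```text
time: 4.58
tool_pos: [552.2, 56.3, 116.4]
tcp_rot: [-2.034, -2.392, 0.001]
force: [-3.4, 3.8, -0.4]
gripper_width: 16.5
time: 5.08
tool_pos: [552.7, 53.0, 116.3]
tcp_rot: [-2.029, -2.39, -0.003]
force: [-5.9, 15.2, 0.2]
gripper_width: 16.5
t 5.08 tcp [552.7  53.  116.3] yaw 9.34 tilt 0.36 w 16.5 F [-5.9 15.2  0.2]
dp mm [29.  -1.5  3.5] twist 0.14
```

```bash
python3 -m crank '{"hand":[0.5,0.5,0.5,0.5,0.5],"dp":[[0.002,0,0],[0,0,0],[0,0,0],[0,0,-0.04],[0,0,-0.04]],"twist":[0,0,0,0,0]}'
python3 -m crank '{"hand":[1,1,1,1,1],"dp":[[-0.04,0,-0.02],[-0.05,0,0],[-0.05,0,0],[-0.05,0,0],[0,0,0]],"twist":[0,0,0,0,0]}'
python3 -m crank '{"hand":[1,1,1],"dp":[[0,0,0],[0,0,0],[0,0,0]],"twist":[10,8.4,0]}'
python3 -c "
from h import *;plan(526.9,-185.7,80,-9.2)
s=snap('top','t2');S=snap('side','s2')
for u,v in((415,150),(432,158),(475,155)): print('brush',pix(s,u,v,10).round())
a=cv2.resize(cv2.imread('pics/t2.png')[160:260,240:440],None,fx=4,fy=4,interpolation=2)
b=cv2.resize(cv2.imread('pics/s2.png')[165:225,270:380],None,fx=3.3,fy=3.3,interpolation=2)
o=np.zeros((600,800,3),np.uint8);o[:400]=a;o[400:400+b.shape[0],:b.shape[1]]=b
cv2.imwrite('pics/t2c.png',o)"
```

```text
time: 5.7
tool_pos: [553.7, 51.9, 197.6]
tcp_rot: [-2.036, -2.392, 0.001]
force: [1.1, 0.7, -0.4]
gripper_width: 42.9
time: 6.32
tool_pos: [584.6, -138.9, 216.5]
tcp_rot: [2.04, 2.388, -0.001]
force: [-0.4, -0.0, -0.6]
gripper_width: 85.2
time: 6.7
tool_pos: [584.3, -134.8, 216.9]
tcp_rot: [2.391, 2.038, -0.0]
force: [-0.2, 0.1, -0.6]
gripper_width: 85.5
t 6.7 tcp [ 584.3 -134.8  216.9] yaw -9.1 tilt 0.0 w 85.5 F [-0.2  0.1 -0.6]
dp mm [-59.3 -48.6 136.9] twist 0.1
brush [ 717. -228.   10.]
brush [ 692. -278.   10.]
brush [ 700. -407.   10.]
```

View pics/t2c.png

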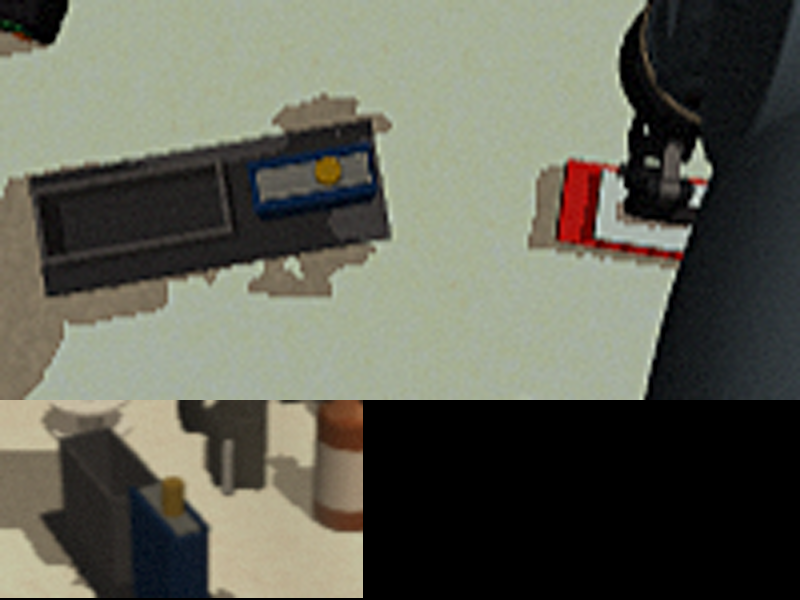

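The latch is clearly out: the knob is at crop (328,170), and the mouth is open. I'll measure the knob travel by colour centroid and refine the tank fit from the now-visible wall edges.

Run:
```python
from fit import *
for n in('top0','t2','side0','s2'):
    s_=load(n); h=cv2.cvtColor(s_['color'],cv2.COLOR_BGR2HSV); m=cv2.inRange(h,(20,150,60),(34,255,255))
    nn,l,st,c=cv2.connectedComponentsWithStats(m)
    for i in range(1,nn):
        if st[i,4]>15: print(n,st[i,4],c[i].round(2),pix(s_,*c[i],123.5 if n[0]=='s' else 135).round(1))
T2=load('t2')
t2=lambda u,v:(T2,240+(u+.5)/4-.5,160+(v+.5)/4-.5)
o=[(t2(32,182),(26,65,90)),(t2(219,157),(26,-65,90)),(t2(233,234),(-26,-65,90)),(t2(44,263),(-26,65,90))]
k=[(t2(328,169),(0,-135,137.5))]
fit(o,[529,185,.16],'walls'); fit(o+k,[529,185,.16],'walls+knob')
```

```text
top0 39 [310.72 204.1 ] [547.  82. 135.]
t2 34 [321.47 202.32] [551.3  53.9 135. ]
side0 48 [317.56 188.67] [546.7  83.1 123.5]
s2 42 [321.95 193.9 ] [550.6  53.  123.5]
walls [5.31146e+02 1.86323e+02 1.36000e-01] 7.802553776104923
[[-0.0, 0.8], [0.8, 0.0], [-0.0, -0.3], [-0.6, -0.4]]
walls+knob [5.31416e+02 1.86519e+02 1.47000e-01] 8.414949878866624
[[-0.2, 1.0], [0.6, -0.3], [-0.0, -0.7], [-0.6, -0.3], [0.2, 0.4]]
```

```bash
python3 -m crank '{"hand":[1,1,1,1,1],"dp":[[-0.030,-0.0243,0],[-0.0293,-0.0243,0.01],[0,0,0.04],[0,0,0.04],[0,0,0.04]],"twist":[0,0,0,0,0.1]}'
python3 -m crank '{"hand":[1,1],"dp":[[0,0,0],[0,0,0]],"twist":[0,0]}' >/dev/null
python3 -c "from h import *;plan(526.9,-185.7,2,-9.2)"
```

```text
time: 7.42
tool_pos: [526.9, -186.0, 86.0]
tcp_rot: [2.39, 2.037, 0.001]
force: [0.1, 0.4, -0.2]
gripper_width: 85.5
t 7.67 tcp [ 527.7 -186.2   88.2] yaw -9.2 tilt 0.08 w 85.2 F [0.4 0.  1. ]
dp mm [ 0.4 -1.  86.2] twist 0.0
```

```bash
python3 -m crank '{"hand":[1,1,1,1,1],"dp":[[0,-0.001,0.030],[0,0,0.025],[0,0,0.018],[0,0,0.009],[0,0,0.003]],"twist":[0,0,0,0,0]}'
python3 -m crank '{"hand":[1,1],"dp":[[0,0,0],[0,0,0]],"twist":[0,0]}'
python3 -m crank '{"hand":[0.5,0.5,0.5,0.5,0.5],"dp":[[0,0,0],[0,0,0],[0,0,0],[0,0,0],[0,0,0]],"twist":[0,0,0,0,0]}' 60
python3 -c "from h import *;plan(526.9,-185.7,2,-9.2)"
```

```text
time: 8.3
tool_pos: [526.7, -186.2, 2.6]
tcp_rot: [2.392, 2.034, 0.001]
force: [0.2, 0.3, -0.6]
gripper_width: 85.7
time: 8.55
tool_pos: [526.4, -186.1, 2.6]
tcp_rot: [2.393, 2.034, 0.001]
force: [0.5, 0.1, -0.2]
gripper_width: 85.4
time: 9.18
tool_pos: [526.4, -186.1, 2.7]
tcp_rot: [2.393, 2.034, 0.001]
force: [-0.6, 0.9, 7.1]
gripper_width: 58.8
t 9.18 tcp [ 526.4 -186.1    2.7] yaw -9.27 tilt 0.07 w 58.8 F [-0.6  0.9  7.1]
dp mm [0.5 0.4 0.7] twist -0.07
```

```bash
python3 -m crank '{"hand":[0.5,0.5,0.5,0.5,0.5],"dp":[[0,0,-0.003],[0,0,-0.006],[0,0,-0.010],[0,0,-0.010],[0,0,-0.006]],"twist":[0,0,0,0,0]}'
python3 -m crank '{"hand":[0.5,0.5],"dp":[[0,0,0],[0,0,0]],"twist":[0,0]}'
python3 - <<'E'
from h import *
plan(530.3,185.6,190,9.0)
snap('side','s3')
crop('side0',270,380,235,335,3.5,'a');crop('s3',270,380,235,335,3.5,'b')
cv2.imwrite('pics/s3c.png',np.hstack([cv2.imread('pics/a.png'),cv2.imread('pics/b.png')]))
E
```

```text
time: 9.8
tool_pos: [526.3, -186.1, 37.8]
tcp_rot: [2.393, 2.034, 0.001]
force: [0.0, 0.9, -1.5]
gripper_width: 58.9
time: 10.05
tool_pos: [525.7, -185.9, 36.6]
tcp_rot: [-2.394, -2.034, 0.0]
force: [0.4, 0.3, -1.2]
gripper_width: 58.7
t 10.05 tcp [ 525.7 -185.9   36.6] yaw -9.27 tilt 0.02 w 58.7 F [ 0.4  0.3 -1.2]
dp mm [ 367.4  -55.4 -153.4] twist -18.27
```

View pics/s3c.png

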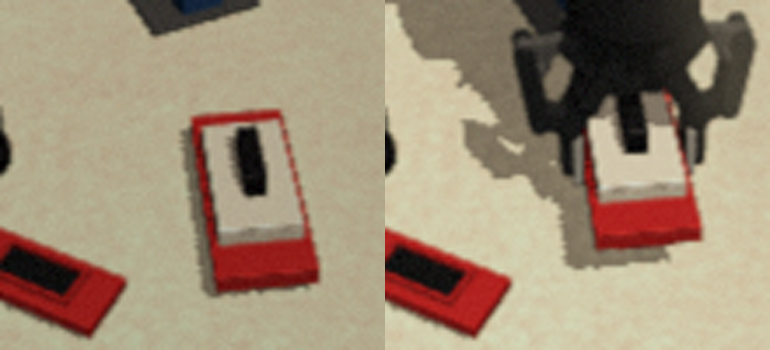

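The lid and cap are lifted together and level. Now raise them and carry them over the tank.

```bash
python3 -m crank '{"hand":[0.5,0.5,0.5,0.5,0.5],"dp":[[0,0,-0.01],[0,0,-0.025],[0,0,-0.035],[0,0,-0.040],[0,0,-0.035]],"twist":[0,0,0,0,0]}' >/dev/null
python3 -m crank '{"hand":[0.5,0.5,0.5,0.5,0.5],"dp":[[0,0,-0.008],[0,0,0],[0,0,0],[0,0,0],[0,0,0]],"twist":[0,-5,-8,-5.2,0]}'
python3 -c "from h import *;plan(530.3,185.6,190,9.0)"
```

```text
time: 11.35
tool_pos: [525.4, -185.8, 188.9]
tcp_rot: [-2.042, -2.386, 0.001]
force: [-0.4, 0.4, -1.4]
gripper_width: 58.7
t 11.35 tcp [ 525.4 -185.8  188.9] yaw 8.89 tilt 0.09 w 58.7 F [-0.4  0.4 -1.4]
dp mm [366.2  62.2  -0.9] twist -0.11
```

```bash
python3 -m crank '{"hand":[0.5,0.5,0.5,0.5,0.5],"dp":[[0.010,0.0017,0],[0.022,0.0037,0],[0.035,0.0059,0],[0.040,0.0068,0],[0.040,0.0068,0]],"twist":[0,0,0,0,0]}' >/dev/null
python3 -m crank '{"hand":[0.5,0.5,0.5,0.5,0.5],"dp":[[0.040,0.0068,0],[0.040,0.0068,0],[0.040,0.0068,0],[0.036,0.0061,0],[0.026,0.0044,0]],"twist":[0,0,0,0,0]}' >/dev/null
python3 -m crank '{"hand":[0.5,0.5,0.5,0.5,0.5],"dp":[[0.018,0.0030,0],[0.012,0.0021,0],[0.007,0.0012,0],[0,0,0],[0,0,0]],"twist":[0,0,0,0,0]}'
python3 -c "from h import *;plan(530.3,185.6,190,9.0)"
```

```text
time: 13.22
tool_pos: [530.5, 184.7, 189.8]
tcp_rot: [2.043, 2.387, -0.0]
force: [-1.0, 0.5, -1.2]
gripper_width: 58.5
t 13.22 tcp [530.5 184.7 189.8] yaw 8.88 tilt 0.02 w 58.5 F [-1.   0.5 -1.2]
dp mm [ 0.9 -0.  -0.2] twist -0.12
```

```bash
python3 -m crank '{"hand":[0.5,0.5,0.5,0.5,0.5],"dp":[[0.001,0,0.010],[0,0,0.020],[0,0,0.025],[0,0,0.020],[0,0,0.010]],"twist":[-0.1,0,0,0,0]}'
python3 -m crank '{"hand":[0.5,0.5,0.5],"dp":[[0,0,0.005],[0,0,0],[0,0,0]],"twist":[0,0,0]}'
python3 - <<'E'
from h import *
plan(530.3,185.6,78.7,9.0)
s=snap('side','s4');t=snap('top','t4')
crop('s4',250,350,140,240,4,'a');crop('t4',235,335,160,260,4,'b')
cv2.imwrite('pics/s4c.png',cv2.convertScaleAbs(np.hstack([cv2.imread('pics/a.png'),cv2.imread('pics/b.png')]),alpha=1.7))
E
```

```text
time: 13.85
tool_pos: [529.5, 185.7, 103.2]
tcp_rot: [-2.04, -2.388, 0.003]
force: [-0.3, -0.0, -1.1]
gripper_width: 58.4
time: 14.22
tool_pos: [530.7, 186.4, 100.4]
tcp_rot: [2.039, 2.389, 0.001]
force: [0.6, 0.2, -1.2]
gripper_width: 58.5
t 14.22 tcp [530.7 186.4 100.4] yaw 9.03 tilt 0.06 w 58.5 F [ 0.6  0.2 -1.2]
dp mm [-0.7 -0.6 21.7] twist 0.03
```

View pics/s4c.png

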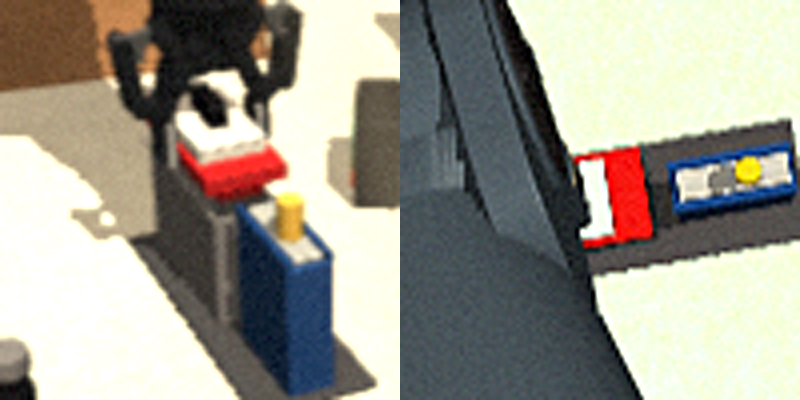

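Both views show the lid level above the mouth with the cap nested. A quick check of the rim end against the bracket in the top view comes before lowering.

Run:
```python
from h import *
T=load('t4');t=lambda u,v,z:pix(T,235+(u-400+.5)/4-.5,160+(v+.5)/4-.5,z)
a,b=t(640,148,123.5),t(653,237,123.5);c,d=t(671,163,109.5),t(680,215,109.5);e,f=t(795,143,109.5),t(797,192,109.5)
print(a,b,'mid',(a+b)/2);print(c,d,'mid',(c+d)/2)
y=np.radians(9.1);ax=np.array([-np.sin(y),np.cos(y)]);ex=np.array([np.cos(y),np.sin(y)])
m=((a+b)/2-(c+d)/2)[:2];print('rim rel bracket: along y',m@ax,'(want 13) across x',m@ex)
```

```text
[568.31285133 124.50929266 123.5       ] [509.62439186 116.20676478 123.5       ] mid [538.9686216  120.35802872 123.5       ]
[559.53014468 104.86926361 109.5       ] [524.72256905  99.08885627 109.5       ] mid [542.12635686 101.97905994 109.5       ]
rim rel bracket: along y 18.647068835473817 (want 13) across x -0.2112092208152288
```

```bash
python3 -m crank '{"hand":[0.5,0.5,0.5,0.5,0.5],"dp":[[-0.002,-0.0005,0.003],[0,0,0.003],[0,0,0.003],[0,0,0.0025],[0,0,0]],"twist":[0,0,0,0,0]}'
python3 -m crank '{"hand":[0.5,0.5],"dp":[[0,0,0],[0,0,0]],"twist":[0,0]}'
python3 -c "from h import *;plan(530.3,185.6,78.7,9.1)"
```

```text
time: 14.95
tool_pos: [530.0, 184.2, 88.0]
tcp_rot: [-2.04, -2.389, 0.001]
force: [0.1, 0.8, -2.8]
gripper_width: 59.0
time: 15.2
tool_pos: [530.2, 184.2, 88.4]
tcp_rot: [2.04, 2.389, 0.0]
force: [0.3, 0.4, -2.3]
gripper_width: 58.8
t 15.2 tcp [530.2 184.2  88.4] yaw 9.02 tilt 0.01 w 58.8 F [ 0.3  0.4 -2.3]
dp mm [1.3 0.3 9.7] twist -0.08
```

The plug is about 4 mm into the mouth with no contact force. I'll feel for the end walls to centre it along y.

```bash
f(){ grep -E 'tool_pos|force'|tr '\n' ' ';echo; }
python3 -m crank '{"hand":[0.5,0.5],"dp":[[0.0015,0,0],[0.0005,0,0]],"twist":[0,0]}'|f
for i in 1; do python3 -m crank '{"hand":[0.5,0.5],"dp":[[0.001,0,0],[0,0,0]],"twist":[0,0]}'|f; done
python3 -m crank '{"hand":[0.5,0.5],"dp":[[0.001,0,0],[0,0,0]],"twist":[0,0]}'|f
python3 -m crank '{"hand":[0.5,0.5],"dp":[[0.001,0,0],[0,0,0]],"twist":[0,0]}'|f
```

```text
tool_pos: [529.8, 186.3, 88.3] force: [-0.8, 0.2, -2.4] 
tool_pos: [529.7, 187.2, 88.3] force: [0.0, -0.0, -1.6] 
tool_pos: [529.5, 188.2, 88.3] force: [-0.1, -0.7, -2.2] 
tool_pos: [529.4, 188.6, 88.3] force: [0.4, -4.9, 0.1]
```

```bash
f(){ grep -E 'tool_pos|force'|tr '\n' ' ';echo; }
python3 -m crank '{"hand":[0.5,0.5,0.5,0.5],"dp":[[-0.003,0,0],[-0.003,0,0],[-0.001,0,0],[0,0,0]],"twist":[0,0,0,0]}'|f
python3 -m crank '{"hand":[0.5,0.5],"dp":[[-0.001,0,0],[0,0,0]],"twist":[0,0]}'|f
python3 -m crank '{"hand":[0.5,0.5],"dp":[[-0.001,0,0],[0,0,0]],"twist":[0,0]}'|f
python3 -m crank '{"hand":[0.5,0.5],"dp":[[-0.001,0,0],[0,0,0]],"twist":[0,0]}'|f
```

```text
tool_pos: [530.4, 182.2, 88.3] force: [-1.0, 0.3, -2.5] 
tool_pos: [530.6, 181.3, 88.3] force: [0.9, 0.2, -1.9] 
tool_pos: [530.8, 180.2, 88.3] force: [-0.9, -0.2, -1.8] 
tool_pos: [530.9, 179.6, 88.4] force: [-1.4, 3.8, -1.5]
```

```bash
f(){ grep -E 'tool_pos|force'|tr '\n' ' ';echo; }
python3 -m crank '{"hand":[0.5,0.5,0.5,0.5],"dp":[[0.003,0,0],[0.0018,0,0],[0,0.002,0],[0,0.0015,0]],"twist":[0,0,0,0]}'|f
python3 -m crank '{"hand":[0.5,0.5],"dp":[[0,0.001,0],[0,0,0]],"twist":[0,0]}'|f
python3 -m crank '{"hand":[0.5,0.5],"dp":[[0,0.001,0],[0,0,0]],"twist":[0,0]}'|f
python3 -m crank '{"hand":[0.5,0.5],"dp":[[0,0.001,0],[0,0,0]],"twist":[0,0]}'|f
```

```text
tool_pos: [533.8, 184.6, 88.3] force: [-0.8, -0.7, -1.8] 
tool_pos: [534.7, 184.7, 88.2] force: [-0.1, -0.2, -2.2] 
tool_pos: [535.7, 184.9, 88.3] force: [0.6, -0.8, -2.5] 
tool_pos: [536.6, 185.0, 88.3] force: [-0.0, 0.3, -0.8]
```

```bash
f(){ grep -E 'tool_pos|force'|tr '\n' ' ';echo; }
python3 -m crank '{"hand":[0.5,0.5],"dp":[[0,0.001,0],[0,0,0]],"twist":[0,0]}'|f
python3 -m crank '{"hand":[0.5,0.5],"dp":[[0,0.001,0],[0,0,0]],"twist":[0,0]}'|f
```

```text
tool_pos: [536.8, 185.0, 88.1] force: [-5.6, -1.7, 0.3] 
tool_pos: [536.8, 184.9, 87.9] force: [-7.5, -0.9, 1.1]
```

```bash
f(){ grep -E 'tool_pos|force'|tr '\n' ' ';echo; }
python3 -m crank '{"hand":[0.5,0.5,0.5,0.5],"dp":[[0,-0.003,0],[0,-0.003,0],[0,-0.001,0],[0,0,0]],"twist":[0,0,0,0]}'|f
python3 -c "from h import *;plan(531.2,184.1,78.7,9.1)"
```

```text
tool_pos: [531.8, 184.3, 88.4] force: [-0.3, -0.2, -1.7] 
t 19.7 tcp [531.8 184.3  88.4] yaw 9.02 tilt 0.02 w 58.7 F [-0.3 -0.2 -1.7]
dp mm [-0.1 -0.6  9.7] twist -0.08
```

```bash
f(){ grep -E 'tool_pos|force'|tr '\n' ' ';echo; }
python3 -m crank '{"hand":[0.5,0.5,0.5],"dp":[[0,-0.0006,0.002],[0,0,0.002],[0,0,0]],"twist":[-0.1,0,0]}'|f
python3 -m crank '{"hand":[0.5,0.5,0.5],"dp":[[0,0,0.002],[0,0,0.001],[0,0,0]],"twist":[0,0,0]}'|f
python3 -m crank '{"hand":[0.5,0.5,0.5],"dp":[[0,0,0.001],[0,0,0.0015],[0,0,0]],"twist":[0,0,0]}'|f
```

```text
tool_pos: [530.9, 184.1, 84.0] force: [0.4, -0.1, -0.9] 
tool_pos: [531.0, 184.1, 81.2] force: [-0.1, 0.9, -1.9] 
tool_pos: [531.0, 184.1, 78.7] force: [0.3, 0.0, -1.2]
```

```bash
f(){ grep -E 'tool_pos|force'|tr '\n' ' ';echo; }
python3 -m crank '{"hand":[0.5,0.5],"dp":[[0,0,0.0007],[0,0,0]],"twist":[0,0]}'|f
python3 -m crank '{"hand":[0.5,0.5],"dp":[[0,0,0.0007],[0,0,0]],"twist":[0,0]}'|f
python3 -m crank '{"hand":[0.5,0.5],"dp":[[0,0,0.0007],[0,0,0]],"twist":[0,0]}'|f
```

```text
tool_pos: [531.0, 184.1, 78.7] force: [-2.8, -1.2, 5.7] 
tool_pos: [531.1, 184.2, 78.7] force: [-5.0, -2.1, 11.9] 
tool_pos: [531.1, 184.2, 78.6] force: [-6.6, -2.1, 18.1]
```

Contact came exactly at the predicted seated height of 78.7 mm. Now relax, release and rise.

```bash
f(){ grep -E 'tool_pos|force|width'|tr '\n' ' ';echo; }
python3 -m crank '{"hand":[0.5,0.6,0.75,0.95,0.95],"dp":[[0,0,-0.0015],[0,0,0],[0,0,0],[0,0,0],[0,0,0]],"twist":[0,0,0,0,0]}'|f
python3 -m crank '{"hand":[0.95,0.95,0.95,0.95,0.95],"dp":[[0,0,0],[0,0,-0.01],[0,0,-0.03],[0,0,-0.04],[0,0,-0.035]],"twist":[0,0,0,0,0]}'|f
python3 -m crank '{"hand":[0.5,0.5,0.5,0.5,0.5],"dp":[[-0.02,0,0],[-0.04,0,0],[-0.04,0,0],[-0.033,0,0],[0,0,0]],"twist":[0,0,0,0,0]}'|f
python3 - <<'E'
from h import *
plan(552.7,53.0,116.5,9.2)
s=snap('side','s5');t=snap('top','t5')
crop('s5',250,350,140,240,4,'a');crop('t5',235,335,160,260,4,'b')
cv2.imwrite('pics/s5c.png',cv2.convertScaleAbs(np.hstack([cv2.imread('pics/a.png'),cv2.imread('pics/b.png')]),alpha=1.7))
E
```

```text
tool_pos: [531.0, 184.1, 78.0] force: [0.5, -0.8, -0.1] gripper_width: 81.2 
tool_pos: [531.2, 184.2, 195.4] force: [0.5, -0.1, -1.6] gripper_width: 81.0 
tool_pos: [552.0, 50.3, 192.7] force: [0.6, 0.9, 0.4] gripper_width: 42.7 
t 23.45 tcp [552.   50.3 192.7] yaw 8.94 tilt 0.06 w 42.7 F [0.6 0.9 0.4]
dp mm [ 2.6  1.2 76.2] twist -0.26
```

View pics/s5c.png

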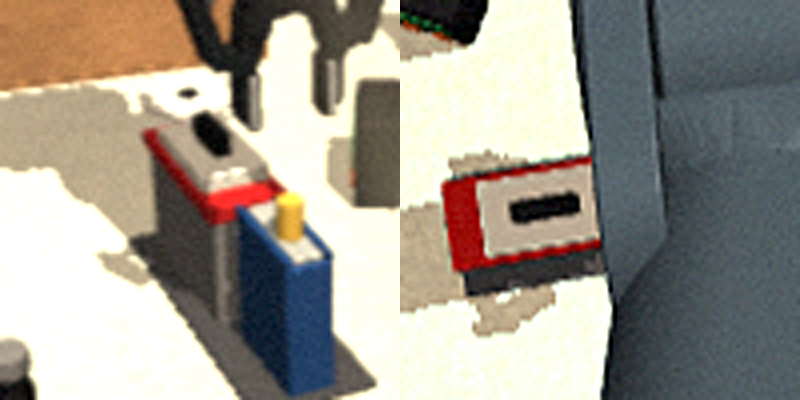

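The red lid is seated flat on the tank at (230,195) in the side crop, with the cap nested. Next I grip the knob and push it home.

```bash
f(){ grep -E 'tool_pos|force|width'|tr '\n' ' ';echo; }
python3 -m crank '{"hand":[0.5,0.5,0.5,0.5,0.5],"dp":[[0.0026,0.0012,0.025],[0,0,0.025],[0,0,0.016],[0,0,0.010],[0,0,0]],"twist":[-0.25,0,0,0,0]}'|f
python3 -m crank '{"hand":[0.1,0.1,0.1,0.1,0.1],"dp":[[0,0,0],[0,0,0],[0,0,0],[0,0,0],[0,0,0]],"twist":[0,0,0,0,0]}' 40 |f
python3 -m crank '{"hand":[0.1,0.1,0.1,0.1,0.1],"dp":[[0.003,0,0],[0.006,0,0],[0.007,0,0],[0.007,0,0],[0.005,0,0]],"twist":[0,0,0,0,0]}'|f
python3 -m crank '{"hand":[0.1,0.1,0.1,0.1],"dp":[[0.002,0,0],[0.001,0,0],[0.001,0,0],[0,0,0]],"twist":[0,0,0,0]}'|f
```

```text
tool_pos: [552.4, 56.1, 116.7] force: [0.3, -0.1, -0.3] gripper_width: 43.0 
tool_pos: [552.3, 55.6, 118.0] force: [-5.1, -0.3, 7.3] gripper_width: 16.4 
tool_pos: [548.0, 82.6, 118.1] force: [-3.0, -4.1, 6.1] gripper_width: 16.3 
tool_pos: [547.6, 85.4, 118.1] force: [-3.3, -9.3, 5.7] gripper_width: 16.5
```

```bash
f(){ grep -E 'tool_pos|force|width'|tr '\n' ' ';echo; }
python3 -m crank '{"hand":[0.1,0.1,0.1],"dp":[[0.001,0,0],[0.001,0,0],[0,0,0]],"twist":[0,0,0]}'|f
python3 -m crank '{"hand":[0.5,0.5,0.5,0.5,0.5],"dp":[[0,0,0],[0,0,0],[0,0,-0.02],[0,0,-0.04],[0,0,-0.035]],"twist":[0,0,0,0,0]}'|f
python3 -m crank '{"hand":[0.5,0.5,0.5,0.5,0.5],"dp":[[-0.02,0,0],[-0.05,0,0],[-0.05,0,0],[-0.03,0,0],[0,0,0]],"twist":[0,0,0,0,0]}'|f
python3 - <<'E'
from h import *
s=snap('side','s6');t=snap('top','t6')
for s_,z,n in((t,135,'t'),(s,123.5,'s')):
    m=cv2.inRange(cv2.cvtColor(s_['color'],cv2.COLOR_BGR2HSV),(20,150,60),(34,255,255)); nn,l,st,c=cv2.connectedComponentsWithStats(m)
    for i in range(1,nn):
        if st[i,4]>10: print(n,st[i,4],c[i].round(1),pix(s_,*c[i],z).round(1))
plan(531.1,184.2,200,9.1)
crop('s6',250,350,140,240,4,'a');crop('t6',235,335,160,260,4,'b')
cv2.imwrite('pics/s6c.png',cv2.convertScaleAbs(np.hstack([cv2.imread('pics/a.png'),cv2.imread('pics/b.png')]),alpha=1.7))
E
```

```text
tool_pos: [547.5, 85.6, 118.1] force: [-2.4, -18.0, 5.7] gripper_width: 16.3 
tool_pos: [547.5, 89.5, 213.6] force: [0.1, 0.8, 0.2] gripper_width: 42.8 
tool_pos: [571.7, -61.1, 211.1] force: [-0.1, 0.5, 0.0] gripper_width: 42.7 
t 34 [310.1 204.4] [546.3  83.5 135. ]
s 36 [317.2 189.6] [544.8  78.7 123.5]
t 27.65 tcp [571.4 -59.  211.4] yaw 9.33 tilt 0.07 w 42.7 F [ 0.8 -0.1  0.3]
dp mm [246.5  -0.4  11.6] twist 0.23
```

View pics/s6c.png

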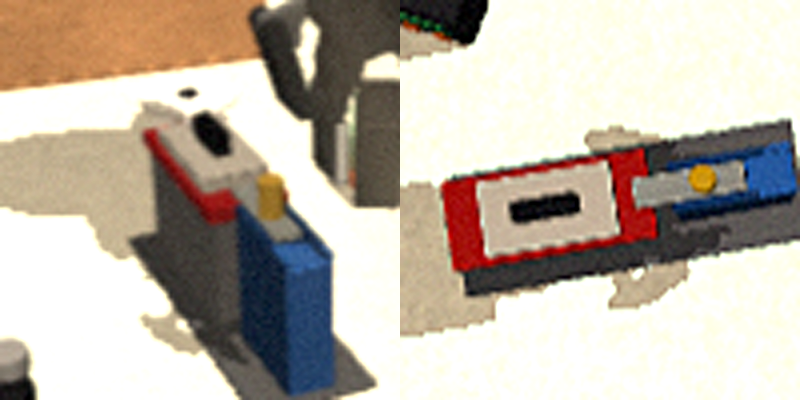

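Latch is home: the knob is back at (703,178), with the tongue over the red rim. Next I locate the handle, then grip it across its 14 mm.

```bash
python3 - <<'E'
from h import *
T=load('t6')
h=pix(T,235+(545-400+.5)/4-.5,160+(207.5)/4-.5,132);print('handle',h.round(1))
plan(531.1,184.2,117,9.1)
E
python3 -m crank '{"hand":[0.5,0.5,0.5,0.5,0.5],"dp":[[0.02,0,0],[0.05,0,0],[0.06,0,0],[0.06,0,0],[0.0565,-0.0004,0]],"twist":[0.2,0,0,0,0]}'
python3 -m crank '{"hand":[0.5,0.5],"dp":[[0,0,0.0],[0,0,0]],"twist":[0,0]}' >/dev/null
python3 -c "from h import *;plan(531.1,184.2,117,9.1)"
```

```text
handle [529.6 185.7 132. ]
t 27.65 tcp [571.4 -59.  211.4] yaw 9.33 tilt 0.07 w 42.7 F [ 0.8 -0.1  0.3]
dp mm [246.4  -0.3  94.6] twist 0.23
time: 28.28
tool_pos: [530.4, 188.2, 212.4]
tcp_rot: [-2.034, -2.394, -0.001]
force: [0.8, -0.1, -0.2]
gripper_width: 42.6
t 28.52 tcp [531.1 185.7 212.2] yaw 9.32 tilt 0.02 w 42.7 F [-0.5  0.7  0.1]
dp mm [-1.4 -0.3 95.2] twist 0.22
```

```bash
f(){ grep -E 'time|tool_pos|force|width'|tr '\n' ' ';echo; }
python3 -m crank '{"hand":[0.5,0.5,0.5,0.5,0.5],"dp":[[0,-0.0003,0.030],[0,0,0.030],[0,0,0.020],[0,0,0.010],[0,0,0.0045]],"twist":[0.2,0,0,0,0]}'|f
python3 -m crank '{"hand":[0.5,0.5],"dp":[[0,0,0],[0,0,0]],"twist":[0,0]}' |f
python3 -m crank '{"hand":[0.05,0.05,0.05,0.05,0.05],"dp":[[0,0,0],[0,0,0],[0,0,0],[0,0,0],[0,0,0]],"twist":[0,0,0,0,0]}' 40 |f
python3 -m crank '{"hand":[0.05,0.05,0.05,0.05,0.05],"dp":[[0,0,-0.002],[0,0,-0.004],[0,0,-0.006],[0,0,-0.006],[0,0,0]],"twist":[0,0,0,0,0]}'|f
python3 -c "from h import *;plan(531.1,184.2,240,9.1)"
```

```text
time: 29.15 tool_pos: [531.8, 183.8, 117.6] force: [0.6, -0.9, 0.0] gripper_width: 42.7 
time: 29.4 tool_pos: [532.2, 184.4, 118.4] force: [0.1, 0.5, 0.4] gripper_width: 43.0 
time: 30.02 tool_pos: [532.0, 184.5, 118.2] force: [-1.1, 0.1, 5.0] gripper_width: 12.8 
time: 30.65 tool_pos: [532.1, 184.5, 136.3] force: [0.5, 0.1, -0.2] gripper_width: 13.2 
t 30.65 tcp [532.1 184.5 136.3] yaw 8.98 tilt 0.06 w 13.2 F [ 0.5  0.1 -0.2]
dp mm [-1.000e-01 -9.000e-01 -1.037e+02] twist -0.12
```

```bash
f(){ grep -E 'time|tool_pos|force|width'|tr '\n' ' ';echo; }
python3 -m crank '{"hand":[0.05,0.05,0.05,0.05,0.05],"dp":[[0,0,-0.008],[0,0,-0.018],[0,0,-0.025],[0,0,-0.025],[0,0,-0.018]],"twist":[0,0,0,0,0]}'|f
python3 -m crank '{"hand":[0.05,0.05,0.05,0.05,0.05],"dp":[[0,0,-0.012],[0,0,-0.004],[0,0,0],[0,0,0],[0,0,0]],"twist":[0,0,0,0,0]}'|f
python3 - <<'E'
from h import *
plan(531.1,184.2,240,9.1)
snap('side','s7');t=snap('top','t7')
crop('s7',250,350,90,240,4,'a');crop('t7',235,335,140,290,4,'b')
cv2.imwrite('pics/s7c.png',cv2.convertScaleAbs(np.hstack([cv2.imread('pics/a.png'),cv2.imread('pics/b.png')]),alpha=1.7))
E
```

```text
time: 31.28 tool_pos: [531.9, 184.4, 231.2] force: [0.7, 0.1, 0.5] gripper_width: 12.8 
time: 31.9 tool_pos: [531.5, 184.3, 245.1] force: [0.0, -1.0, 0.1] gripper_width: 12.4 
t 31.9 tcp [531.5 184.3 245.1] yaw 8.98 tilt 0.06 w 12.4 F [ 0.  -1.   0.1]
dp mm [-0.  -0.4  5.1] twist -0.12
```

View pics/s7c.png

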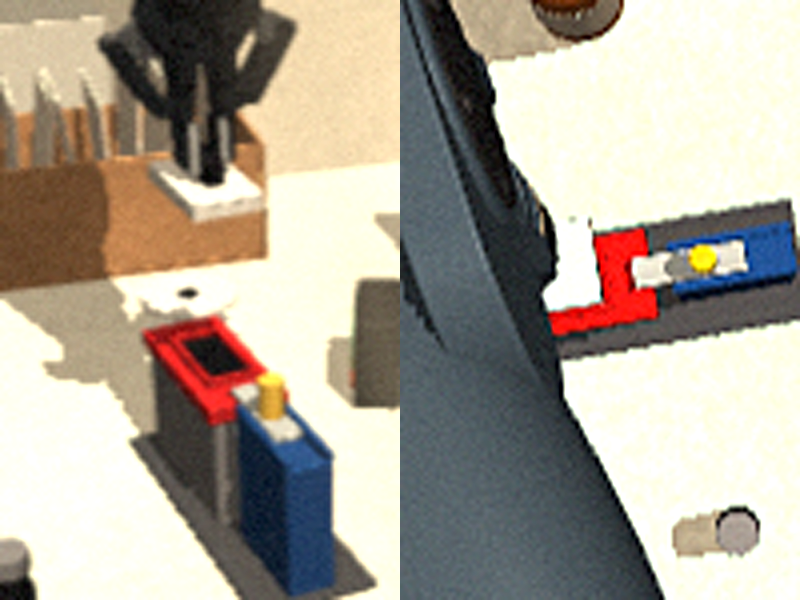

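The cap is held level at crop (208,190), well above the tank. The red lid is seated with the curb and pour hole visible, and the latch is home. One short idle to confirm the grip is steady, then I hand in.

```bash
python3 -m crank '{"hand":[0.05,0.05,0.05,0.05,0.05],"dp":[[0,0,0],[0,0,0],[0,0,0],[0,0,0],[0,0,0]],"twist":[0,0,0,0,0]}'
python3 -c "
from h import *
s=snapshot('side');a=load('s7')['color']
d=cv2.absdiff(cv2.GaussianBlur(s['color'],(3,3),0),cv2.GaussianBlur(a,(3,3),0))[120:150,285:320];print('cap region diff mean/max',d.mean(),d.max())
print(read_state()['gripper_width']);print(finish_job())"
```

```text
time: 32.62
tool_pos: [531.7, 184.4, 245.7]
tcp_rot: [2.041, 2.388, -0.0]
force: [-0.4, -0.3, -1.0]
gripper_width: 13.0
cap region diff mean/max 2.19015873015873 27
12.713600930098007
the job is handed in; nothing more can be done
None
```

The job is handed in at about 33 s of the 72 s allowed, with every step carried out in order. `finish_job` gave no verdict.

- **Latch out:** I pulled the knob to its stop. Travel was about 29 mm by the tool and 28–30 mm in the cameras, with 15 N at the stop.
- **Seating the lid:** I carried the larger lid, the one with the white cap, by its rim. I centred it by touching both end walls and one side wall, then lowered it until it met the tank at the predicted height. The pictures showed it flat with the cap on.
- **Latch home:** I pushed the knob back about 30 mm until the force rose to 18 N. The tongue was visibly over the red rim.
- **Cap lifted:** The cap is held level about 127 mm above its place, over the tank. The last picture shows the red lid still seated and latched.

**Checks that disagreed:**
- **Tank position:** The cameras differed by a few mm on the tank's y position, so I settled it by touch.
- **Knob height:** The knob stands on top of the bar, with its middle at about 123.5 mm rather than 109.5 mm.
- **Knob position after pushing home:** The two cameras differed by about 5 mm on this. I relied on the travel and the stop force.
- **Final grip:** The opening read between 12.4 and 13.2 mm, within the noise seen earlier. The last picture check found no clear movement of the cap (mean difference 2, maximum 27).

I did not measure the bystanders afterwards. No move went near them, and I felt no unexpected contact.

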